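# Refill the spring-fed paint tray in the art classroom

## Task

Refill the spring-fed tray of blue paint: take the two loose blue pots and load them one at a time over the orange front lip, each pushing the row back against the spring and going down between the lip and the row until it stands flat on the tray's floor behind the lip. The last place is a tight fit with the pusher almost at its stop, so feel for it and press gently, never ramming the row or forcing a pot down on the lip; set the pots down rather than drop them, and leave the other colours and everything else on the table where they are.

Things in the scene. Friction and masses are not known exactly. Their poses are not given: they have to be found in the camera images.
- tray: Spring-fed pusher tray, white plastic, fixed, front towards the robot, open above. Origin: on the table under the middle of the rear face of its orange front lip (the face the front pot rests on). x runs along the row from the lip to the rear, y across, z up. Floor 6 mm thick (pots stand at z = 6 mm), 58 mm wide; rear end at x = 256 mm. Five pots in it are 210 mm long.
- lip: The tray's orange front lip, fixed to it. Origin: middle of its upper rear edge, at tray x = 0, y = 0, z = 24 mm (18 mm above the tray floor). The lip is 4 mm thick (x = -4 to 0; a paper strip on its front reaches x = -6) and 58 mm wide.
- front_place (a point): Middle of the front pot's place on the tray floor, at tray x = 21, y = 0, z = 6 mm. Side fences stand along the row, 46 mm apart inside and 54 mm outside, their tops at z = 20 mm (14 mm above the floor). The floor is slick; friction adds some 1 to 9 N to the spring's force when the row is pushed.
- pusher: Black pusher sliding behind the row: paddle 40 mm wide, its top 58 mm above the tray floor, coiled tape spring behind it. Origin: lower middle of its front face; at tray x = 126 mm with three pots in, 168 with four, 210 with five. Its spring presses the row to the lip with 6 N, rising evenly to 7.3 N at x = 212 mm, its solid stop, where the force climbs steeply: the fifth pot has 2 mm of slack.
- pot_a: One of the two blue pots to load, standing loose on the table. Square body 42 x 42 mm in plan, 50 mm high; round white screw cap on it, 34 mm across, 14 mm high (64 mm in all). Rigid, 70 to 140 g. Origin: centre of its underside; z up, x and y square to its faces.
- pot_b: The other blue pot to load, exactly alike, loose on the table. Square body 42 x 42 mm in plan, 50 mm high; round white screw cap on it, 34 mm across, 14 mm high (64 mm in all). Rigid, 70 to 140 g. Origin: centre of its underside; z up, x and y square to its faces.
- row1: Blue pot already in the tray, number 1 from the lip at the start, of the same size as the pots to load: 42 x 42 x 64 mm, origin at the centre of its underside, z up.
- row2: Blue pot already in the tray, number 2 from the lip at the start, of the same size as the pots to load: 42 x 42 x 64 mm, origin at the centre of its underside, z up.
- row3: Blue pot already in the tray, number 3 from the lip at the start, of the same size as the pots to load: 42 x 42 x 64 mm, origin at the centre of its underside, z up.
- red_pot: Red pot of the same size and shape, loose on the table; not for this tray. Origin at the centre of its underside.
- yellow_pot: Yellow pot of the same size and shape, loose on the table; not for this tray. Origin at the centre of its underside.
- cast1: White plaster owl cast, 76 mm across, 38 mm high, loose; leave alone. Origin under its centre.
- cast2: Second white plaster owl cast, like the first; leave alone. Origin under its centre.
- water_cup: Clear plastic water cup, 72 mm across, 70 mm high, loose; leave alone. Origin under its centre.
- brush: Paint brush with a red handle, 170 mm long, lying loose; leave alone. Origin under its middle.
Mind the look-alikes: they are no part of the job. What is shaped like the row2 but green is not meant.

How it is judged (in metres and radians):
On the way, in this order (a step that is already met when the one before it is completed fails the run):
1. one of the two loose blue pots stands flat in the front place behind the lip, let go ((((x of pot_a in the frame of tray between 0.015 and 0.029 m and y of pot_a in the frame of tray between -0.006 and 0.006 m and z of pot_a in the frame of tray between 0.003 and 0.009 m and angle between pot_a's own z axis and vertical below 0.07 rad) and contact force between the fingers and pot_a below 0.1 N) or ((x of pot_b in the frame of tray between 0.015 and 0.029 m and y of pot_b in the frame of tray between -0.006 and 0.006 m and z of pot_b in the frame of tray between 0.003 and 0.009 m and angle between pot_b's own z axis and vertical below 0.07 rad) and contact force between the fingers and pot_b below 0.1 N))), for 0.2 s.
2. the other one stands flat in the front place behind the lip, let go, with the first behind it (((((x of pot_a in the frame of tray between 0.015 and 0.029 m and y of pot_a in the frame of tray between -0.006 and 0.006 m and z of pot_a in the frame of tray between 0.003 and 0.009 m and angle between pot_a's own z axis and vertical below 0.07 rad) and contact force between the fingers and pot_a below 0.1 N) and (x of pot_b in the frame of tray between 0.055 and 0.073 m and y of pot_b in the frame of tray between -0.006 and 0.006 m and z of pot_b in the frame of tray between 0.003 and 0.009 m and angle between pot_b's own z axis and vertical below 0.07 rad)) or (((x of pot_b in the frame of tray between 0.015 and 0.029 m and y of pot_b in the frame of tray between -0.006 and 0.006 m and z of pot_b in the frame of tray between 0.003 and 0.009 m and angle between pot_b's own z axis and vertical below 0.07 rad) and contact force between the fingers and pot_b below 0.1 N) and (x of pot_a in the frame of tray between 0.055 and 0.073 m and y of pot_a in the frame of tray between -0.006 and 0.006 m and z of pot_a in the frame of tray between 0.003 and 0.009 m and angle between pot_a's own z axis and vertical below 0.07 rad)))), for 0.2 s.
At the end, for the whole second after the job is handed in: Five blue pots in the tray: the two loaded in front (either order, centres 15-29 and 55-73 mm behind the lip), the old three behind; all flat (underside within 3 mm of the floor, tilt under 4 degrees, 6 mm of the middle line), let go, at rest; pusher beyond 205 mm ((((x of pot_a in the frame of tray between 0.015 and 0.029 m and y of pot_a in the frame of tray between -0.006 and 0.006 m and z of pot_a in the frame of tray between 0.003 and 0.009 m and angle between pot_a's own z axis and vertical below 0.07 rad) and (x of pot_b in the frame of tray between 0.055 and 0.073 m and y of pot_b in the frame of tray between -0.006 and 0.006 m and z of pot_b in the frame of tray between 0.003 and 0.009 m and angle between pot_b's own z axis and vertical below 0.07 rad)) or ((x of pot_b in the frame of tray between 0.015 and 0.029 m and y of pot_b in the frame of tray between -0.006 and 0.006 m and z of pot_b in the frame of tray between 0.003 and 0.009 m and angle between pot_b's own z axis and vertical below 0.07 rad) and (x of pot_a in the frame of tray between 0.055 and 0.073 m and y of pot_a in the frame of tray between -0.006 and 0.006 m and z of pot_a in the frame of tray between 0.003 and 0.009 m and angle between pot_a's own z axis and vertical below 0.07 rad))) and x of row1 in the frame of tray between 0.095 and 0.117 m and y of row1 in the frame of tray between -0.006 and 0.006 m and z of row1 in the frame of tray between 0.003 and 0.009 m and angle between each of row1, row2, row3's own z axis and vertical below 0.07 rad and x of row2 in the frame of tray between 0.135 and 0.161 m and y of row2 in the frame of tray between -0.006 and 0.006 m and z of row2 in the frame of tray between 0.003 and 0.009 m and x of row3 in the frame of tray between 0.175 and 0.205 m and y of row3 in the frame of tray between -0.006 and 0.006 m and z of row3 in the frame of tray between 0.003 and 0.009 m and x of pusher in the frame of tray above 0.205 m and contact force between the fingers and pot_a below 0.1 N and contact force between the fingers and pot_b below 0.1 N and contact force between the fingers and row1 below 0.1 N and contact force between the fingers and row2 below 0.1 N and contact force between the fingers and row3 below 0.1 N and linear speed of each of pot_a, pot_b, row1, row2, row3 below 0.02 m/s); the robot touches nothing.
It fails at once if the row is squeezed against the pusher with more than 15 N (contact force between pusher and anything else above 15 N).
It fails at once if a loose pot that is not yet down behind the lip is forced against the lip with more than 30 N ((contact force between pot_a and lip above 30 N and z of pot_a in the frame of tray above 0.012 m) or (contact force between pot_b and lip above 30 N and z of pot_b in the frame of tray above 0.012 m)).
It fails at once if a blue pot to be loaded is dropped or thrown (moving faster than 0.5 m/s while out of the fingers) ((linear speed of pot_a above 0.5 m/s and contact force between the fingers and pot_a below 0.1 N) or (linear speed of pot_b above 0.5 m/s and contact force between the fingers and pot_b below 0.1 N)).
It fails at once if a pot of the row is tipped by more than 20 degrees or lifted out (angle between any of row1, row2, row3's own z axis and vertical above 0.35 rad or z of any of row1, row2, row3 in the frame of tray above 0.03 m).
It fails at once if a bystander (red or yellow pot, plaster cast, water cup, brush) is moved by more than 25 mm (distance of any of red_pot, yellow_pot, cast1, cast2, water_cup, brush from where it was at the start of the episode above 0.025 m).
It also fails if it takes over 58 s, if anything falls off the work surface, if the arm or the gripper's body presses on something with over 40 N, if the wrist force passes 120 N, or if a joint passes its speed limit or range.

## Robot

A 6-joint arm with a two-finger parallel gripper is mounted at the origin on the work surface. World frame = base frame: x ahead of the robot, y to its left, z up, the work surface at z = 0. Lengths are in m, angles in degrees, forces in N, time in s.
With the tool pointing down it reaches from about 0.275 to 0.75 m from the base axis. Payload 10.2 kg.
Tool frame: the origin (TCP) lies at the very end of the fingers, on their centre line; the grasp point (between the pads) lies 19 mm behind it; z points along the fingers, y is the line along which they close (so a half turn about z gives the same grasp; the last joint's range is limited). The gripper opens to 85 mm and grips with 20 to 120 N. Pads are 22 mm wide; open, the fingers measure 114 mm over their backs; the gripper's body (76 mm by 85 mm) begins 54 mm behind the grasp point. The pads swing forward as they close: fully open they stand 13 mm farther back than shut.
Start: joints at [-88.201, 17.928, 85.812, -0, 76.261, -12.8], TCP at [0.132, -0.508, 0.231] pointing down, gripper open.
Joint ranges: [-168.41, 168.41], [-55.51, 124.54], [10.69, 146.95], [-70.63, 250.63], [1, 178], [-165.06, 165.06]. Speed limits (degrees/s): [136.94, 136.94, 172.46, 180, 180, 180].

## Interface

Orientations are given as a 3x3 rotation matrix whose columns are the frame's x, y, z axes.
In Python, from rig import get_state, grab_frame, camera_params, hand_in gives the robot as it stands.
- The arm moves only by the shell command python3 -m pendant FILE, which reads ROWS from the file FILE. ROWS is a JSON object with one list for each field, all of the same length, 1 to 8, a row being the entries at one place: finger_gap (the finger opening in m), sx, sy, sz (the shift in normalised numbers (1 is 0.6 m)), drx, dry, drz (a rotation vector in fractions of the full range, 1 being 90 degrees); each row shifts and turns the commanded pose from where the row before left it, along the tool's axes as they then stand; what a row does not reach is not made up. A row lasts 1/10 s, in which the tool goes at most 0.05 m and 8.59 degrees, less where a joint would pass 70% of its speed; a pose out of reach is approached as far as the arm can. The fingers move at their own pace and stop on an object; the grip force is fixed at half the most. Time passes only in rows, so rows that do not move let the fingers close. It prints the time, the measured TCP pose, the force, the opening and the grip force at its end. Input that does not fit is refused with a message, and nothing moves.
- get_state(): the state, without advancing time (a new reading comes with each control period).
- grab_frame(name): name is "side" or "top"; returns (picture, depth): 400x640x3 uint8, blue, green, red; 400x640 float32, m along the optical axis (not along the pixel's ray), 0 where there is no reading.
- camera_params(name): a dict with "camera_matrix" (3x3 intrinsics, pixels), "view" (4x4, takes a point from world to camera coordinates). Camera axes: x right, y up, looking along -z (the intrinsics and any distortion apply to the point x, -y, -z); pixel columns grow to the right and rows downward; lengths in m; the calibration is good to about 2 mm. A picture is of the moment at which its call begins. camera_params takes no time and is no camera call.
- hand_in(): hands the job in; it is judged then, once.
The state is a dict: "time": time; "joint_pos": joint angles; "qvel": joint speeds; "joint_torque": joint torques, N m; "tcp_pos": TCP position; "tool_rot": TCP orientation; "wrist_force": force on the tool from outside, world axes, zero at the start; "torque": the same for the moment, N m; "gripper_width": finger opening in m; "gripper_force": force on a finger pad.
Only numpy, scipy, OpenCV 4.12 (cv2) and the standard library are available. Lean on these libraries where they do the work, as an engineer would, in place of code of your own. Each camera call takes 0.05 s, during which the arm holds its last target. There are 200 camera calls.

## Working session

There is one attempt and no reset: what is moved stays moved. The work goes in short steps, Python scripts to look and compute and a shell command to move; the robot and the scene stay as the last step left them, time stands still between calls to the robot, and variables do not carry over. Pictures are saved under pics/ and viewed, at most 10 in all, crops included, and the job is handed in when it is done.

```bash
mkdir -p pics; ls; python3 - <<'E'
from rig import *
import cv2,numpy as np
s=get_state();print(s)
for n in("side","top"):
    im,d=grab_frame(n);cv2.imwrite(f"pics/{n}0.png",im);np.save(f"pics/{n}0.npy",d)
    p=camera_params(n);print(n,p)
E
```

```text
pics
{'time': 0.0, 'joint_pos': array([-8.82000405e+01,  1.79569047e+01,  8.58547576e+01,  9.20487566e-04,
        7.62603594e+01, -1.27984864e+01]), 'qvel': array([ 0.04647854, -0.14468916, -0.00450974,  0.03125603,  0.04550386,
       -0.01807801]), 'joint_torque': array([-3.08057926e-03, -4.12268257e+01, -2.59747159e+01, -3.86443771e-04,
        4.11579516e-03,  7.94575840e-06]), 'tcp_pos': array([ 0.13231877, -0.50778311,  0.23075284]), 'tool_rot': array([[ 9.67716975e-01,  2.52039393e-01, -2.38847592e-05],
       [ 2.52039224e-01, -9.67716203e-01,  1.25688416e-03],
       [ 2.93670653e-04, -1.22232803e-03, -9.99999210e-01]]), 'wrist_force': array([0.39693492, 0.98708009, 0.08634197]), 'torque': array([ 0.02975396, -0.0234061 ,  0.00531132]), 'gripper_force': 0.0, 'gripper_width': 0.08547893754384633}
side {'camera_matrix': array([[455.3183746 ,   0.        , 322.02802013],
       [  0.        , 455.3183746 , 196.51303379],
       [  0.        ,   0.        ,   1.        ]]), 'view': array([[-0.99688007, -0.07863649,  0.00681352,  0.44882213],
       [ 0.04889178, -0.54741789,  0.83542998, -0.1020806 ],
       [-0.06196544,  0.83315662,  0.54955467, -1.19803425],
       [ 0.        ,  0.        ,  0.        ,  1.        ]])}
top {'camera_matrix': array([[364.19284303,   0.        , 316.85223468],
       [  0.        , 364.19284303, 205.18650068],
       [  0.        ,   0.        ,   1.        ]]), 'view': array([[-0.00525936, -0.99990579,  0.01267834, -0.09039172],
       [ 0.99729876, -0.00431592,  0.07332496, -0.48314443],
       [-0.07326333,  0.01302974,  0.99722751, -0.95182204],
       [ 0.        ,  0.        ,  0.        ,  1.        ]])}
```

View pics/top0.png

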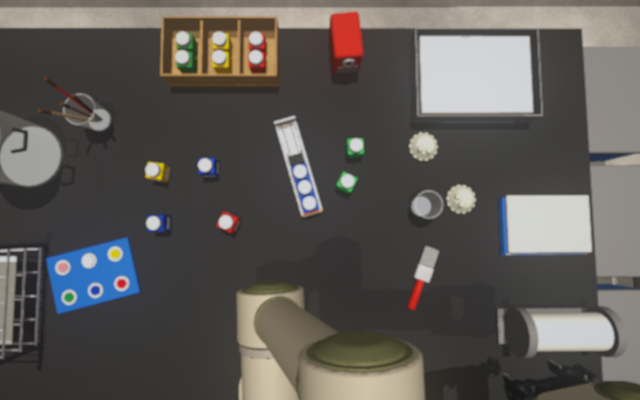

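View pics/side0.png

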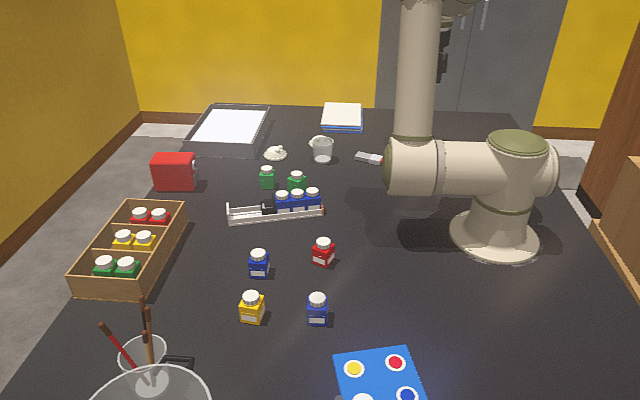

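The top view shows loose blue pots at (207,166) and (157,223), and the tray with its row of blue pots from (308,205) back to (290,120). In the side view the loose blue pots are at (258,263) and (317,308).

Possible mix-ups (top pixels): row pots in the tray (308,203)/(304,187)/(300,171), yellow (156,171), red (228,222), green (355,147)/(346,182), and the blue palette with its blue dab (95,290). I choose the two loose blue pots.

```bash
cat > h.py <<'E'
from rig import *
import cv2,numpy as np
def ray(n,uv,z):
    p=camera_params(n);K=p["camera_matrix"];V=p["view"];R=V[:3,:3];c=-R.T@V[:3,3]
    q=np.linalg.inv(K)@np.r_[np.asarray(uv,float),1];d=R.T@(q*[1,-1,-1])
    return c+d*(z-c[2])/d[2]
def cloud(n,d):
    p=camera_params(n);K=p["camera_matrix"];V=p["view"]
    v,u=np.mgrid[:400,:640];q=np.stack([u,v,np.ones_like(u)],-1)@np.linalg.inv(K).T*d[...,None]
    return (q*[1,-1,-1]-V[:3,3])@V[:3,:3]
def proj(n,P):
    p=camera_params(n);K=p["camera_matrix"];V=p["view"];c=(V[:3,:3]@P+V[:3,3])*[1,-1,-1];q=K@c;return q[:2]/q[2]
E
python3 - <<'E'
from h import *
I={n:cv2.imread(f"pics/{n}0.png") for n in("side","top")};D={n:np.load(f"pics/{n}0.npy") for n in I}
C={n:cloud(n,D[n]) for n in I}
H={n:cv2.cvtColor(I[n],cv2.COLOR_BGR2HSV) for n in I}
W={n:((H[n][...,1]<70)&(H[n][...,2]>110)&(abs(C[n][...,2]-.064)<.008)).astype(np.uint8) for n in I}
B={n:((H[n][...,0]>105)&(H[n][...,0]<130)&(H[n][...,1]>120)&(H[n][...,2]>40)) for n in I}
for n in I:
    k,l,st,ce=cv2.connectedComponentsWithStats(W[n])
    for i in range(1,k):
        if 25<st[i,4]<600:
            u,v=ce[i];P=ray(n,(u,v),.064)
            if abs(P[1])<.6 and P[0]<.75: print(n,ce[i].round(1),st[i,4],P.round(4),np.median(C[n][l==i],0).round(4), H[n][int(v)+9 if n=='side' else int(v),int(u)])
for name,c in(("A",(207,166)),("B",(157,223))):
    P=ray("top",c,.064);print(name,P.round(3))
    for n in I:
        q=C[n];m=B[n]&(np.hypot(q[...,0]-P[0],q[...,1]-P[1])<.05)&(q[...,2]>.01)
        for lo,hi in((.01,.045),(.045,.056)):
            mm=m&(q[...,2]>lo)&(q[...,2]<hi);X=q[mm][:,:2].astype(np.float32)*1000
            if len(X)>5: print(n,lo,len(X),cv2.minAreaRect(X))
# orange lip
for n in I:
    q=C[n];m=(H[n][...,0]>4)&(H[n][...,0]<16)&(H[n][...,1]>130)&(q[...,2]>.005)&(q[...,2]<.03)&(abs(q[...,1])<.3)
    v,u=np.nonzero(m);print(n,"lip",len(u));
    if len(u): print(u.min(),u.max(),v.min(),v.max(),cv2.minAreaRect(q[m][:,:2].astype(np.float32)*1000),q[m][:,2].max())
t=cv2.resize(I["top"][90:260,130:370],(720,510),interpolation=cv2.INTER_CUBIC);cv2.imwrite("pics/crop1.png",t)
E
```

```text
side [322.5 142.3] 152 [ 0.4786 -0.373   0.064 ] [ 0.4798 -0.3787  0.0636] [ 16  19 151]
side [266.5 168.3] 69 [ 0.6312 -0.1857  0.064 ] [ 0.632  -0.1901  0.062 ] [ 58  80 109]
side [296.6 173.5] 67 [ 0.5382 -0.1638  0.064 ] [ 0.5388 -0.1683  0.0622] [ 61  91 104]
side [312.2 191.4] 100 [ 0.4834 -0.0712  0.064 ] [ 0.4828 -0.0657  0.0675] [116 114 107]
side [297.  192.9] 98 [ 0.524  -0.0598  0.064 ] [ 0.523  -0.0553  0.0677] [117 120 102]
side [281.7 194.6] 103 [ 0.5644 -0.048   0.064 ] [ 0.5637 -0.0421  0.0678] [119 101 106]
side [497.4 228.6] 312 [0.0146 0.0562 0.064 ] [0.0184 0.0604 0.0635] [ 15  52 151]
side [323.  241.8] 129 [0.4369 0.1444 0.064 ] [0.437  0.1421 0.0623] [  1 184 132]
side [257.8 253.3] 139 [0.5811 0.1986 0.064 ] [0.5816 0.1975 0.0624] [117 146 112]
side [250.6 296.2] 180 [0.5696 0.331  0.064 ] [0.57   0.33   0.0625] [ 24 148 200]
side [317.2 298.2] 189 [0.4348 0.325  0.064 ] [0.4345 0.3232 0.0624] [119  51 119]
side [158.3 346.4] 64 [0.7089 0.4665 0.064 ] [0.709  0.4663 0.0648] [ 19  15 134]
side [136.3 349.8] 120 [0.7451 0.477  0.064 ] [0.7456 0.4757 0.0644] [ 1
[... 1586 characters left out ...]
69), (5.008006572723389, 24.533254623413086), 88.50939178466797)
side 0.045 86 ((435.3435363769531, 322.9114685058594), (40.7874641418457, 39.7174186706543), 3.9975509643554688)
top 0.01 35 ((436.9833679199219, 302.1243591308594), (41.68760299682617, 3.442155122756958), 0.5477873682975769)
top 0.045 80 ((436.4886169433594, 321.4710388183594), (41.20100021362305, 41.39751434326172), 0.8140184283256531)
side lip 22
94 323 184 264 ((778.55615234375, -52.340606689453125), (586.2390747070312, 306.0658874511719), 27.432954788208008) 0.028905714278690178
top lip 87
247 302 32 216 ((709.548583984375, 28.353797912597656), (533.2719116210938, 59.61317825317383), 11.313044548034668) 0.02988410858820058
```

View pics/crop1.png

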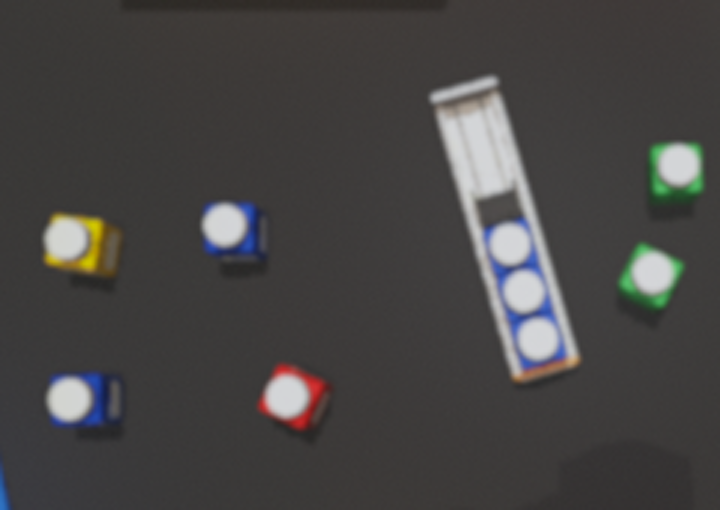

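The crop confirms both choices: two loose blue pots at crop (230,230) and (80,400). Yellow, red and green differ clearly in colour, and the tray runs from its orange lip at (545,370) up to (465,90). Next I refine the poses.

```bash
python3 - <<'E'
from h import *
D={n:np.load(f"pics/{n}0.npy") for n in("side","top")};C={n:cloud(n,D[n]) for n in D}
px={"side":[(312.2,191.4),(297,192.9),(281.7,194.6)],"top":[(308.6,202.9),(303.9,187.4),(299.4,171.3)]}
X=np.array([[ray(n,p,.070)[:2] for p in px[n]] for n in px]);print(X.round(4).tolist())
for S in (X[0],X[1],X.mean(0)):
    c=S.mean(0);vx,vy,_,_=cv2.fitLine(S.astype(np.float32),cv2.DIST_L2,0,0,0).ravel();a=np.array([vx,vy])*np.sign(vx)
    print("axis",a,np.degrees(np.arctan2(a[1],a[0])),"front",(c-a*.042).round(4),"lip",(c-.063*a).round(4), "spacing",np.linalg.norm(S[2]-S[0])/2)
# tray rear/fence axis check from top colour: orange lip ends at z=.024
I=cv2.imread("pics/top0.png");h=cv2.cvtColor(I,cv2.COLOR_BGR2HSV)
m=np.zeros((400,640),np.uint8);m[205:222,292:330]=((h[...,0]<18)&(h[...,1]>90)&(h[...,2]>70))[205:222,292:330]
v,u=np.nonzero(m);P=np.array([ray("top",q,.022)[:2] for q in zip(u,v)]);print("lip px",len(u),P.mean(0),cv2.fitLine(P.astype(np.float32),cv2.DIST_L2,0,0,0).ravel(),np.degrees(0))
for nm,c in(("A",(.5825,.1955)),("B",(.4360,.3215))):
    q=C["side"];d=q[...,:2]-c;m=(np.hypot(d[...,0],d[...,1])<.033)&(q[...,2]>.006)&(q[...,2]<.044)
    Y=q[m][:,:2].astype(np.float32);f=d[m]
    s=Y[f[:,1]>.016];l=cv2.fitLine(s,cv2.DIST_HUBER,0,.001,.001).ravel();r=(s-l[2:])@[-l[1],l[0]]
    print(nm,len(Y),len(s),"yaw",np.degrees(np.arctan2(l[1],l[0])),"pt",l[2:],"rms",r.std())
    q=C["top"];d=q[...,:2]-c;m=(np.hypot(d[...,0],d[...,1])<.033)&(q[...,2]>.045)&(q[...,2]<.0555);s=q[m][:,:2]
    print(" top shoulder",s.mean(0),s.min(0),s.max(0))
    for n in("side","top"): print(ray(n,{"Aside":(257.8,253.3),"Atop":(204.5,165.1),"Bside":(317.2,298.2),"Btop":(152.8,222.9)}[nm+n],.063)[:2])
E
```

```text
[[[0.4825, -0.062], [0.5228, -0.0508], [0.5628, -0.0388]], [[0.4848, -0.0712], [0.5242, -0.0595], [0.5653, -0.0482]]]
axis [0.96064997 0.27776185] 16.12667 front [ 0.4823 -0.0622] lip [ 0.4621 -0.0681] spacing 0.04178996489113834
axis [0.96141714 0.27509466] 15.967654 front [ 0.4844 -0.0712] lip [ 0.4642 -0.077 ] spacing 0.041881887332000343
axis [0.96102464 0.2764626 ] 16.049194 front [ 0.4833 -0.0667] lip [ 0.4632 -0.0725] spacing 0.041835887691422866
lip px 50 [ 0.46232457 -0.07944307] [ 0.2881805  -0.9575761   0.46232456 -0.07944307] 0.0
A 257 189 yaw 0.9811772 pt [0.5806884  0.21380666] rms 0.0012558554
 top shoulder [0.57931556 0.18910211] [0.56262007 0.17360756] [0.60502736 0.21594446]
[0.5815376  0.19740896]
[0.58321388 0.19401202]
B 270 266 yaw 1.8002969 pt [0.43416417 0.3410458 ] rms 0.0011539479
 top shoulder [0.435865   0.31479801] [0.4161129  0.30062497] [0.45719702 0.34280462]
[0.43488867 0.32401211]
[0.43649929 0.32111449]
```

Top-view results: A at about (0.5835, 0.195) and B at about (0.4365, 0.3215), both with yaw near 1°. The tray axis is about 16°, the front place about (0.4844, -0.071) and the lip about (0.4642, -0.077). Spacing comes out at 41.9 mm against the given 42, and cap heights at 64 and 69–70 mm, so it all agrees. Moving to A.

Units first: shifts go in shares of 0.6 m and turns go in shares of 90 degrees. So 0.0361 m / 0.6 = 0.0602, -0.0333 m / 0.6 = -0.0555.

```bash
echo '{"finger_gap":[0.075,0.075,0.075,0.075,0.075,0.075,0.075,0.075],"sx":[0.0602,0.0602,0.0602,0.0602,0.0602,0.0602,0.0602,0.0602],"sy":[-0.0555,-0.0555,-0.0555,-0.0555,-0.0555,-0.0555,-0.0555,-0.0555],"sz":[0,0,0,0,0,0,0,0],"drx":[0,0,0,0,0,0,0,0],"dry":[0,0,0,0,0,0,0,0],"drz":[0,0,0,0,0,0,0,0]}' > mv.in && python3 -m pendant mv.in
echo '{"finger_gap":[0.075,0.075,0.075,0.075,0.075,0.075,0.075,0.075],"sx":[0.0602,0.0602,0.0602,0.0602,0.0602,0.0602,0.0602,0.0602],"sy":[-0.0555,-0.0555,-0.0555,-0.0555,-0.0555,-0.0555,-0.0555,-0.0555],"sz":[0,0,0,0,0,0,0,0],"drx":[0,0,0,0,0,0,0,0],"dry":[0,0,0,0,0,0,0,0],"drz":[0,0,0,0,0,0,0,0]}' > mv.in && python3 -m pendant mv.in
echo '{"finger_gap":[0.075,0.075,0.075,0.075,0.075],"sx":[0.0602,0,0,0,0],"sy":[-0.0555,0,0,0,0],"sz":[0,0.0667,0.0667,0.0333,0],"drx":[0,0,0,0,0],"dry":[0,0,0,0,0],"drz":[0,0.0778,0.0789,0,0]}' > mv.in && python3 -m pendant mv.in
```

```text
time: 0.9
tcp_pos: [0.3452, -0.1756, 0.2313]
tool_rot: [[0.968, 0.252, 0.0], [0.252, -0.968, -0.0], [0.0, 0.0, -1.0]]
wrist_force: [1.0, -1.1, 0.9]
gripper_width: 0.0749
gripper_force: 0.0
time: 1.7
tcp_pos: [0.5576, 0.1552, 0.231]
tool_rot: [[0.968, 0.252, -0.0], [0.252, -0.968, -0.0], [-0.0, 0.0, -1.0]]
wrist_force: [0.2, -0.9, 0.0]
gripper_width: 0.0752
gripper_force: 0.0
time: 2.2
tcp_pos: [0.5819, 0.1943, 0.1279]
tool_rot: [[1.0, 0.009, -0.007], [0.009, -1.0, -0.001], [-0.007, 0.001, -1.0]]
wrist_force: [-0.7, 0.1, 0.4]
gripper_width: 0.0752
gripper_force: 0.0
```

Scaled: 0.04 m / 0.6 = 0.0667, 0.0015 m / 0.6 = 0.0025.

```bash
echo '{"finger_gap":[0.075,0.075,0.075,0.075,0.075],"sx":[0.0025,0,0,0,0],"sy":[-0.0012,0,0,0,0],"sz":[0.05,0.0667,0.05,0.0133,0],"drx":[0,0,0,0,0],"dry":[0,0,0,0,0],"drz":[0,0,0,0,0]}' > mv.in && python3 -m pendant mv.in
python3 -c "
from rig import *
s=get_state();print(s['tcp_pos'],s['tool_rot'],s['wrist_force'])"
```

```text
time: 2.7
tcp_pos: [0.5854, 0.1951, 0.0239]
tool_rot: [[1.0, 0.009, 0.0], [0.009, -1.0, 0.0], [0.0, -0.0, -1.0]]
wrist_force: [-0.4, -0.4, 0.2]
gripper_width: 0.0749
gripper_force: 0.0
[0.58535462 0.19514514 0.02388376] [[ 9.99961118e-01  8.81820893e-03  4.86387771e-05]
 [ 8.81820766e-03 -9.99961119e-01  2.62771141e-05]
 [ 4.88686030e-05 -2.58471856e-05 -9.99999998e-01]] [-0.36660623 -0.41581236  0.19067318]
```

Scaled: 0.006 m / 0.6 = 0.01, -0.0017 m / 0.6 = -0.0028.

```bash
echo '{"finger_gap":[0.075,0.03,0.03,0.03,0.03,0.03],"sx":[-0.0028,0,0,0,0,0],"sy":[0,0,0,0,0,0],"sz":[0.01,0,0,0,0,0],"drx":[0,0,0,0,0,0],"dry":[0,0,0,0,0,0],"drz":[0,0,0,0,0,0]}' > mv.in && python3 -m pendant mv.in
```

```text
time: 3.3
tcp_pos: [0.5841, 0.1952, 0.0186]
tool_rot: [[1.0, 0.009, 0.002], [0.009, -1.0, 0.0], [0.002, -0.0, -1.0]]
wrist_force: [-0.3, -0.1, 6.4]
gripper_width: 0.0407
gripper_force: 61.9
```

```bash
echo '{"finger_gap":[0.03,0.03,0.03,0.03,0.03,0.03,0.03,0.03],"sx":[0,0,0,-0.0395,-0.0395,-0.0395,-0.0395,-0.0395],"sy":[0,0,0,0.0673,0.0673,0.0673,0.0673,0.0673],"sz":[-0.05,-0.0667,-0.05,0,0,0,0,0],"drx":[0,0,0,0,0,0,0,0],"dry":[0,0,0,0,0,0,0,0],"drz":[0,0,0,0,0,0,0,0]}' > mv.in && python3 -m pendant mv.in
echo '{"finger_gap":[0.03,0.03,0.03,0.03,0.03,0.03,0.03],"sx":[-0.0395,-0.0395,0,0,0,0,0],"sy":[0.0673,0.0673,0,0,0,0,0],"sz":[0,0,0,0,0.05,0.0167,0],"drx":[0,0,0,0,0,0,0],"dry":[0,0,0,0,0,0,0],"drz":[0,0,-0.0867,-0.0867,0,0,0]}' > mv.in && python3 -m pendant mv.in
python3 - <<'E'
from h import *
s=get_state();print(s['tcp_pos'],s['tool_rot'].round(4).tolist(),s['wrist_force'])
for n in("top","side"):
    im,d=grab_frame(n);cv2.imwrite(f"pics/{n}1.png",im);np.save(f"pics/{n}1.npy",d)
cv2.imwrite("pics/c2.png",np.hstack([cv2.resize(cv2.imread("pics/top1.png")[100:260,240:400],(400,400)),cv2.resize(cv2.imread("pics/side1.png")[130:250,220:340],(400,400))]))
E
```

```text
time: 4.1
tcp_pos: [0.4654, -0.0091, 0.1175]
tool_rot: [[1.0, 0.009, 0.001], [0.009, -1.0, -0.0], [0.001, 0.0, -1.0]]
wrist_force: [0.8, -0.7, -0.4]
gripper_width: 0.0411
gripper_force: 61.0
time: 4.8
tcp_pos: [0.4191, -0.0887, 0.0764]
tool_rot: [[0.961, 0.277, -0.003], [0.277, -0.961, 0.001], [-0.002, -0.002, -1.0]]
wrist_force: [-0.1, 0.4, -0.5]
gripper_width: 0.0418
gripper_force: 61.1
[ 0.41914812 -0.08868295  0.07644955] [[0.9609, 0.277, -0.0027], [0.277, -0.9609, 0.0014], [-0.0022, -0.0021, -1.0]] [-0.05969163  0.38863154 -0.53267731]
```

View pics/c2.png

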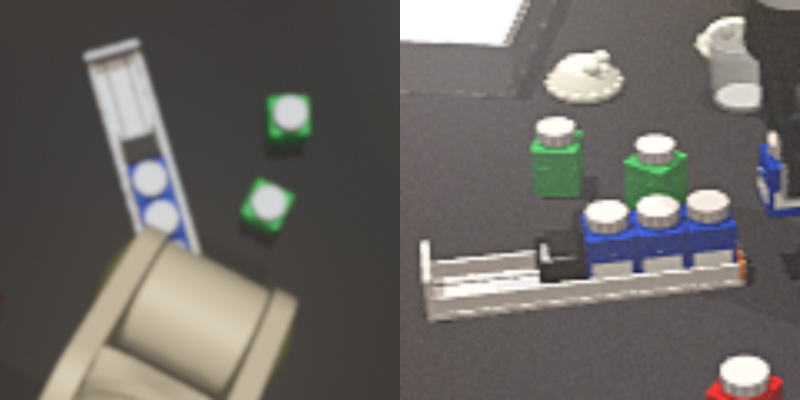

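The top view (left) has the arm hiding the front of the tray; the side view (right) shows the held pot at crop (780,175), clear of the row and the lip. I'll refine the tray's lateral position from the first top picture.

```bash
python3 - <<'E'
from h import *
for n in("top","side"):
    V=camera_params(n)["view"];print(n,"cam",(-V[:3,:3].T@V[:3,3]).round(3))
g=cv2.imread("pics/top0.png").astype(float);g=g.min(2)
a=np.array([.9614,.2751]);yv=np.array([-a[1],a[0]]);o=np.array([.4642,-.077])
def prof(x,z):
    ys=np.arange(-.045,.0451,.0005)
    pts=np.array([proj("top",np.r_[o+a*x+yv*y,z]) for y in ys]).astype(np.float32)
    return ys,cv2.remap(g.astype(np.float32),pts[:,0].reshape(1,-1),pts[:,1].reshape(1,-1),cv2.INTER_LINEAR).ravel()
for x in(.02,.05,.08,.11,.17,.19,.21,.23):
    ys,p=prof(x,.012);dp=cv2.GaussianBlur(p.reshape(1,-1),(0,0),2).ravel();gr=np.gradient(dp)
    hm=p[(abs(ys)<.04)];L=(ys<-.015);R=(ys>.015)
    l=ys[L][np.argmax(gr[L])];r=ys[R][np.argmin(gr[R])];print(x,"edges mm",(l*1e3).round(1),(r*1e3).round(1),"mid",((l+r)*500).round(2),"w",((r-l)*1e3).round(1))
# lip ends, orange
im=cv2.imread("pics/top0.png").astype(np.float32);og=im[...,2]-im[...,0]
for x in(-.005,-.003,-.001):
    ys=np.arange(-.045,.0451,.0005);pts=np.array([proj("top",np.r_[o+a*x+yv*y,.024]) for y in ys]).astype(np.float32)
    p=cv2.remap(og,pts[:,0].reshape(1,-1),pts[:,1].reshape(1,-1),cv2.INTER_LINEAR).ravel();w=np.clip(p-p.max()/2,0,None)>0
    print("lip",x,ys[w].min(),ys[w].max(),p.max())
for y in(-.02,-.01,0,.01,.02):
    xs=np.arange(-.02,.0151,.0005);pts=np.array([proj("top",np.r_[o+a*x+yv*y,.024]) for x in xs]).astype(np.float32)
    p=cv2.remap(og,pts[:,0].reshape(1,-1),pts[:,1].reshape(1,-1),cv2.INTER_LINEAR).ravel();w=p>p.max()/2
    print("lipx",y,xs[w].min(),xs[w].max(),p.max())
E
```

```text
top cam [ 0.412 -0.08   0.986]
side cam [0.378 0.978 0.741]
0.02 edges mm -32.5 29.5 mid -1.5 w 62.0
0.05 edges mm -32.5 29.5 mid -1.5 w 62.0
0.08 edges mm -32.5 29.0 mid -1.75 w 61.5
0.11 edges mm -32.0 30.5 mid -0.75 w 62.5
0.17 edges mm -31.5 30.0 mid -0.75 w 61.5
0.19 edges mm -31.5 30.5 mid -0.5 w 62.0
0.21 edges mm -31.5 30.5 mid -0.5 w 62.0
0.23 edges mm -31.5 30.0 mid -0.75 w 61.5
lip -0.005 -0.030999999999999986 0.028500000000000067 59.779297
lip -0.003 -0.03199999999999999 0.029500000000000068 75.86328
lip -0.001 -0.03199999999999999 0.029000000000000067 80.015625
lipx -0.02 -0.0054999999999999875 0.0010000000000000182 71.206055
lipx -0.01 -0.0054999999999999875 0.0010000000000000182 71.81445
lipx 0 -0.0054999999999999875 0.0010000000000000182 70.296875
lipx 0.01 -0.005999999999999988 0.0005000000000000178 72.65625
lipx 0.02 -0.005999999999999988 0.0010000000000000182 74.63086
```

Scaled: 0.015 m / 0.6 = 0.025, 0.009 m / 0.6 = 0.015.

```bash
echo '{"finger_gap":[0.03,0.03,0.03,0.03,0.03],"sx":[0,0.015,0.015,0,0],"sy":[0.0037,0,0,0,0],"sz":[0.025,0.025,0,0,0],"drx":[0,0,0,0,0],"dry":[0,0,0,0,0],"drz":[0,0,0,0,0]}' > mv.in && python3 -m pendant mv.in
cat > st.py <<'E'
from h import *
s=get_state();a=np.radians(16.1);a=np.array([np.cos(a),np.sin(a)]);y=np.array([-a[1],a[0]]);d=s['tcp_pos'][:2]-[.4645,-.0782];f=s['wrist_force']
print("t %.2f x %.2f y %.2f z %.2f mm"%(s['time'],d@a*1e3,d@y*1e3,s['tcp_pos'][2]*1e3),"Fx %.1f Fy %.1f Fz %.1f"%(f[:2]@a,f[:2]@y,f[2]),"yaw %.2f"%np.degrees(np.arctan2(s['tool_rot'][1,0],s['tool_rot'][0,0])),s['torque'].round(2),"w",s['gripper_width'].round(4))
E
python3 st.py
```

```text
time: 5.4
tcp_pos: [0.4383, -0.0863, 0.0482]
tool_rot: [[0.961, 0.278, 0.001], [0.278, -0.961, -0.001], [0.001, 0.001, -1.0]]
wrist_force: [0.5, 0.1, -0.2]
gripper_width: 0.0411
gripper_force: 61.1Traceback (most recent call last):
  File "st.py", line 3, in <module>
    print("t %.2f x %.2f y %.2f z %.2f mm"%(s['time'],d@a*1e3,d@y*1e3,s['tcp_pos'][2]*1e3),"Fx %.1f Fy %.1f Fz %.1f"%(f[:2]@a,f[:2]@y,f[2]),"yaw %.2f"%np.degrees(np.arctan2(s['tool_rot'][1,0],s['tool_rot'][0,0])),s['torque'].round(2),"w",s['gripper_width'].round(4))
                                                                                                                                                                                                                                              ^^^^^^^^^^^^^^^^^^^^^^^^
AttributeError: 'float' object has no attribute 'round'
```

Scaled: 0.002 m / 0.6 = 0.0033, 0.001 m / 0.6 = 0.0017.

```bash
sed -i "s/s\['gripper_width'\].round(4)/round(float(s['gripper_width']),4)/" st.py
for i in 1; do echo '{"finger_gap":[0.03,0.03,0.03],"sx":[0.0033,0.0017,0.0017],"sy":[0,0,0],"sz":[0.0017,0.0017,0],"drx":[0,0,0],"dry":[0,0,0],"drz":[0,0,0]}' > mv.in && python3 -m pendant mv.in; done >/dev/null; python3 st.py
echo '{"finger_gap":[0.03,0.03],"sx":[0.0017,0.0017],"sy":[0,0],"sz":[0,0],"drx":[0,0],"dry":[0,0],"drz":[0,0]}' > mv.in && python3 -m pendant mv.in >/dev/null; python3 st.py
echo '{"finger_gap":[0.03,0.03],"sx":[0.0017,0.0017],"sy":[0,0],"sz":[0,0],"drx":[0,0],"dry":[0,0],"drz":[0,0]}' > mv.in && python3 -m pendant mv.in>/dev/null; python3 st.py
echo '{"finger_gap":[0.03,0.03],"sx":[0.0017,0.0017],"sy":[0,0],"sz":[0,0],"drx":[0,0],"dry":[0,0],"drz":[0,0]}' > mv.in && python3 -m pendant mv.in>/dev/null; python3 st.py
```

```text
t 5.70 x -23.88 y -0.32 z 45.41 mm Fx 0.7 Fy -0.5 Fz -0.8 yaw 16.09 [ 0.    0.   -0.05] w 0.0412
t 5.90 x -21.83 y -0.32 z 45.33 mm Fx 0.5 Fy 0.4 Fz -1.0 yaw 16.09 [-0.07  0.03  0.03] w 0.0411
t 6.10 x -20.75 y -0.22 z 45.28 mm Fx -11.5 Fy -1.8 Fz 7.6 yaw 16.15 [-0.71  1.64  0.01] w 0.0409
t 6.30 x -19.36 y -0.05 z 45.32 mm Fx -12.3 Fy -1.1 Fz 8.2 yaw 16.14 [-0.73  1.74 -0.08] w 0.0413
```

Scaled: 0.0015 m / 0.6 = 0.0025, -0.0005 m / 0.6 = -0.0008.

```bash
echo '{"finger_gap":[0.03,0.03,0.03,0.03],"sx":[0.0025,0.0025,0.0025,0.0025],"sy":[0,0,0,0],"sz":[-0.0008,-0.0008,0,0],"drx":[0,0,0,0],"dry":[0,0,0,0],"drz":[0,0,0,0]}' > mv.in && python3 -m pendant mv.in >/dev/null; python3 st.py
echo '{"finger_gap":[0.03,0.03,0.03,0.03],"sx":[0.0025,0.0025,0.0025,0.0025],"sy":[0,0,0,0],"sz":[0,0,0,0],"drx":[0,0,0,0],"dry":[0,0,0,0],"drz":[0,0,0,0]}' > mv.in && python3 -m pendant mv.in>/dev/null; python3 st.py
python3 - <<'E'
from h import *
im,d=grab_frame("side");cv2.imwrite("pics/c3.png",cv2.resize(im[150:250,215:375],(800,500),interpolation=cv2.INTER_CUBIC))
E
```

```text
t 6.70 x -13.23 y 0.14 z 45.73 mm Fx -7.5 Fy -1.6 Fz -1.8 yaw 16.11 [-0.68  1.09 -0.07] w 0.0412
t 7.10 x -7.28 y 0.15 z 45.69 mm Fx -7.4 Fy -1.2 Fz -0.4 yaw 16.11 [-0.58  1.14 -0.11] w 0.0411
```

View pics/c3.png

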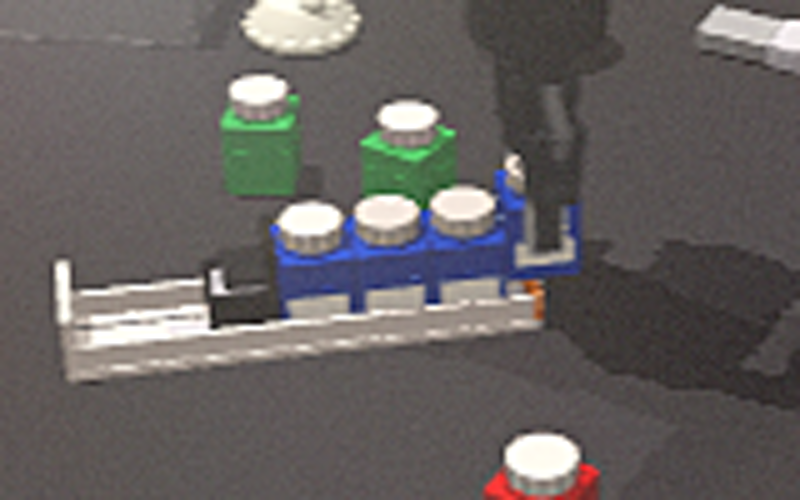

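The row is being pushed back upright: row caps at crop (310,225), (388,218) and (462,208), with the held pot at (540,220) clear above the orange lip. Continuing.

Scaled: 0.002 m / 0.6 = 0.0033.

```bash
echo '{"finger_gap":[0.03,0.03,0.03,0.03,0.03,0.03,0.03,0.03],"sx":[0.0033,0.0033,0.0033,0.0033,0.0033,0.0033,0.0033,0.0033],"sy":[0,0,0,0,0,0,0,0],"sz":[0,0,0,0,0,0,0,0],"drx":[0,0,0,0,0,0,0,0],"dry":[0,0,0,0,0,0,0,0],"drz":[0,0,0,0,0,0,0,0]}' > mv.in && python3 -m pendant mv.in >/dev/null; python3 st.py
echo '{"finger_gap":[0.03,0.03,0.03,0.03,0.03,0.03,0.03,0.03],"sx":[0.0033,0.0033,0.0033,0.0033,0.0033,0.0033,0.0042,0],"sy":[0,0,0,0,0,0,0,0],"sz":[0,0,0,0,0,0,0,0],"drx":[0,0,0,0,0,0,0,0],"dry":[0,0,0,0,0,0,0,0],"drz":[0,0,0,0,0,0,0,0]}' > mv.in && python3 -m pendant mv.in >/dev/null; python3 st.py
```

```text
t 7.95 x 8.64 y 0.13 z 45.66 mm Fx -8.0 Fy -1.4 Fz -0.4 yaw 16.11 [-0.68  1.19 -0.07] w 0.0414
t 8.75 x 23.37 y 0.09 z 45.67 mm Fx -5.8 Fy -1.4 Fz -1.2 yaw 16.12 [-0.46  0.89 -0.06] w 0.041
```

Scaled: 0.002 m / 0.6 = 0.0033, 0.001 m / 0.6 = 0.0017.

```bash
echo '{"finger_gap":[0.03,0.03,0.03],"sx":[0,0,0],"sy":[0,0,0],"sz":[0.0033,0.0033,0.0017],"drx":[0,0,0],"dry":[0,0,0],"drz":[0,0,0]}' > mv.in && python3 -m pendant mv.in >/dev/null; python3 st.py
echo '{"finger_gap":[0.03,0.03,0.03],"sx":[0,0,0],"sy":[0,0,0],"sz":[0.0025,0.0025,0.0025],"drx":[0,0,0],"dry":[0,0,0],"drz":[0,0,0]}' > mv.in && python3 -m pendant mv.in >/dev/null; python3 st.py
```

```text
t 9.05 x 23.33 y 0.01 z 41.14 mm Fx -9.5 Fy -0.1 Fz 7.4 yaw 16.12 [-0.36  1.24 -0.04] w 0.0411
t 9.35 x 23.34 y -0.02 z 36.76 mm Fx -9.3 Fy 0.0 Fz 6.7 yaw 16.12 [-0.41  1.34 -0.03] w 0.0415
```

Scaled: 0.002 m / 0.6 = 0.0033, 0.0015 m / 0.6 = 0.0025.

```bash
echo '{"finger_gap":[0.03,0.03,0.03,0.03,0.03],"sx":[0,0,0,0,0],"sy":[0,0,0,0,0],"sz":[0.0033,0.0033,0.0033,0.0033,0.0025],"drx":[0,0,0,0,0],"dry":[0,0,0,0,0],"drz":[0,0,0,0,0]}' > mv.in && python3 -m pendant mv.in >/dev/null; python3 st.py
echo '{"finger_gap":[0.03,0.03],"sx":[0,0],"sy":[0,0],"sz":[0.0017,0.0017],"drx":[0,0],"dry":[0,0],"drz":[0,0]}' > mv.in && python3 -m pendant mv.in >/dev/null; python3 st.py
```

```text
t 9.85 x 23.31 y 0.00 z 27.21 mm Fx -10.0 Fy 0.1 Fz 6.8 yaw 16.12 [-0.39  1.28 -0.04] w 0.0415
t 10.05 x 23.29 y 0.00 z 25.27 mm Fx -10.0 Fy -0.2 Fz 6.2 yaw 16.12 [-0.43  1.27 -0.03] w 0.041
```

Scaled: 0.0005 m / 0.6 = 0.0008.

```bash
echo '{"finger_gap":[0.03,0.03],"sx":[0,0],"sy":[0,0],"sz":[0.0008,0.0008],"drx":[0,0],"dry":[0,0],"drz":[0,0]}' > mv.in && python3 -m pendant mv.in >/dev/null; python3 st.py
echo '{"finger_gap":[0.03],"sx":[0],"sy":[0],"sz":[0.0008],"drx":[0],"dry":[0],"drz":[0]}' > mv.in && python3 -m pendant mv.in >/dev/null; python3 st.py
```

```text
t 10.25 x 23.31 y -0.03 z 24.55 mm Fx -12.3 Fy 1.5 Fz 15.7 yaw 16.12 [-0.29  1.81 -0.04] w 0.0411
t 10.35 x 23.31 y -0.02 z 24.51 mm Fx -15.8 Fy 2.7 Fz 24.0 yaw 16.12 [-0.08  2.12 -0.05] w 0.0413
```

Scaled: -0.0007 m / 0.6 = -0.0012, -0.0005 m / 0.6 = -0.0008.

```bash
echo '{"finger_gap":[0.03,0.03],"sx":[-0.0008,-0.0012],"sy":[0,0],"sz":[-0.0012,0],"drx":[0,0],"dry":[0,0],"drz":[0,0]}' > mv.in && python3 -m pendant mv.in >/dev/null; python3 st.py
echo '{"finger_gap":[0.03,0.03],"sx":[-0.0012,0],"sy":[0,0],"sz":[0,0],"drx":[0,0],"dry":[0,0],"drz":[0,0]}' > mv.in && python3 -m pendant mv.in >/dev/null; python3 st.py
echo '{"finger_gap":[0.03,0.03],"sx":[-0.0008,0],"sy":[0,0],"sz":[0,0],"drx":[0,0],"dry":[0,0],"drz":[0,0]}' > mv.in && python3 -m pendant mv.in >/dev/null; python3 st.py
```

```text
t 10.55 x 22.94 y -0.15 z 24.55 mm Fx -3.5 Fy -0.1 Fz 2.2 yaw 16.11 [-0.03  0.43  0.07] w 0.0414
t 10.75 x 22.46 y -0.24 z 24.55 mm Fx -4.9 Fy 0.9 Fz 4.8 yaw 16.11 [-0.07  0.67  0.08] w 0.0415
t 10.95 x 22.21 y -0.26 z 24.54 mm Fx -4.3 Fy 0.9 Fz 4.1 yaw 16.10 [0.06 0.45 0.1 ] w 0.0407
```

Scaled: -0.0005 m / 0.6 = -0.0008.

```bash
echo '{"finger_gap":[0.03,0.03],"sx":[-0.0008,0],"sy":[0,0],"sz":[0,0],"drx":[0,0],"dry":[0,0],"drz":[0,0]}' > mv.in && python3 -m pendant mv.in >/dev/null; python3 st.py
echo '{"finger_gap":[0.03,0.03],"sx":[-0.0008,0],"sy":[0,0],"sz":[0,0],"drx":[0,0],"dry":[0,0],"drz":[0,0]}' > mv.in && python3 -m pendant mv.in >/dev/null; python3 st.py
echo '{"finger_gap":[0.03,0.03],"sx":[-0.0008,0],"sy":[0,0],"sz":[0,0],"drx":[0,0],"dry":[0,0],"drz":[0,0]}' > mv.in && python3 -m pendant mv.in >/dev/null; python3 st.py
```

```text
t 11.15 x 21.78 y -0.30 z 24.56 mm Fx -2.1 Fy 0.8 Fz 2.9 yaw 16.10 [0.11 0.32 0.04] w 0.041
t 11.35 x 21.24 y -0.31 z 24.55 mm Fx -2.7 Fy 0.8 Fz 4.4 yaw 16.10 [0.12 0.38 0.12] w 0.0413
t 11.55 x 21.15 y -0.34 z 24.55 mm Fx 2.1 Fy 2.5 Fz 2.0 yaw 16.10 [ 0.49 -0.27  0.11] w 0.0414
```

Units first: shifts go in shares of 0.6 m and turns go in shares of 90 degrees. So -0.05 m / 0.6 = -0.0833, -0.049 m / 0.6 = -0.0817, 7.2 degrees / 90 = 0.08.

```bash
echo '{"finger_gap":[0.065,0.065,0.065,0.065],"sx":[0,0,0,0],"sy":[0,0,0,0],"sz":[0,0,0,0],"drx":[0,0,0,0],"dry":[0,0,0,0],"drz":[0,0,0,0]}' > mv.in && python3 -m pendant mv.in |head -1;python3 st.py
echo '{"finger_gap":[0.065,0.065,0.07,0.075,0.075,0.075,0.075,0.075],"sx":[0,0,0,0.0131,0.0131,0.0131,0.0131,0.0131],"sy":[0,0,0,-0.0817,-0.0817,-0.0817,-0.0817,-0.0817],"sz":[-0.0333,-0.0667,-0.0833,0,0,0,0,0],"drx":[0,0,0,0,0,0,0,0],"dry":[0,0,0,0,0,0,0,0],"drz":[0,0,0,0,0,0,0,0]}' > mv.in && python3 -m pendant mv.in
echo '{"finger_gap":[0.075,0.075,0.075,0.075,0.075,0.075],"sx":[0.0131,0.0131,0.0131,0,0,0],"sy":[-0.0817,-0.0817,-0.0817,0,0,0],"sz":[0,0,0,0,0,0],"drx":[0,0,0,0,0,0],"dry":[0,0,0,0,0,0],"drz":[0,0,0,0.08,0.0789,0]}' > mv.in && python3 -m pendant mv.in
python3 - <<'E'
from h import *
im,d=grab_frame("top");cv2.imwrite("pics/c4.png",cv2.resize(im[110:230,255:375],(600,600),interpolation=cv2.INTER_CUBIC));np.save("pics/top4.npy",d);cv2.imwrite("pics/top4.png",im)
E
```

```text
time: 11.95
t 11.95 x 20.66 y -0.34 z 24.44 mm Fx 0.8 Fy -1.3 Fz 0.5 yaw 16.09 [-0.    0.02  0.03] w 0.065
time: 12.75
tcp_pos: [0.4537, 0.1754, 0.1346]
tool_rot: [[0.961, 0.277, 0.0], [0.277, -0.961, -0.0], [0.0, 0.0, -1.0]]
wrist_force: [1.0, -0.0, 0.0]
gripper_width: 0.0756
gripper_force: 0.0
time: 13.35
tcp_pos: [0.4359, 0.3216, 0.1343]
tool_rot: [[1.0, 0.031, -0.0], [0.031, -1.0, -0.0], [-0.0, 0.0, -1.0]]
wrist_force: [0.5, -0.2, 0.7]
gripper_width: 0.0747
gripper_force: 0.0
```

View pics/c4.png

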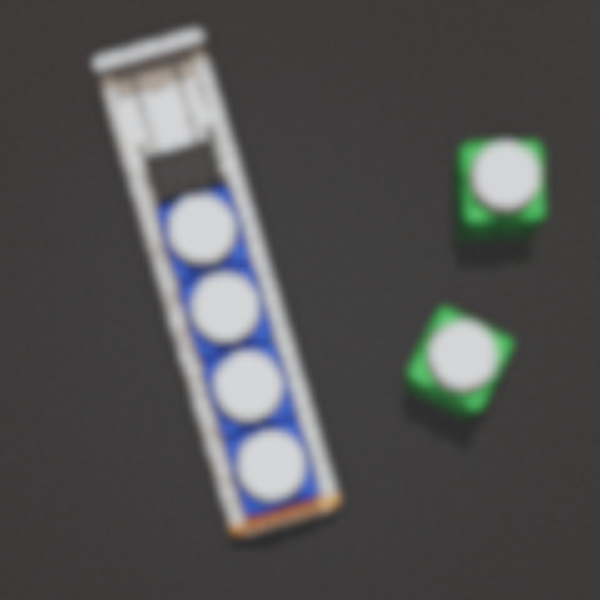

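The picture shows four caps in line behind the orange lip at (270,465), (248,387), (225,307) and (202,228), so pot A is seated. Now for B.

Scaled: 0.04 m / 0.6 = 0.0667, 0.025 m / 0.6 = 0.0417.

```bash
echo '{"finger_gap":[0.075,0.075,0.075,0.075,0.075,0.075],"sx":[0.0008,0,0,0,0,0],"sy":[0,0,0,0,0,0],"sz":[0.0667,0.0667,0.0417,0.0167,0,0],"drx":[0,0,0,0,0,0],"dry":[0,0,0,0,0,0],"drz":[0,0,0,0,0,0]}' > mv.in && python3 -m pendant mv.in
echo '{"finger_gap":[0.03,0.03,0.03,0.03,0.03],"sx":[0,0,0,0,0],"sy":[0,0,0,0,0],"sz":[0,0,0,0,0],"drx":[0,0,0,0,0],"dry":[0,0,0,0,0],"drz":[0,0,0,0,0]}' > mv.in && python3 -m pendant mv.in
```

```text
time: 14.0
tcp_pos: [0.4374, 0.3215, 0.0208]
tool_rot: [[0.999, 0.032, 0.002], [0.032, -0.999, 0.001], [0.002, -0.001, -1.0]]
wrist_force: [0.7, -0.4, 0.7]
gripper_width: 0.0752
gripper_force: 0.0
time: 14.5
tcp_pos: [0.4373, 0.3216, 0.0207]
tool_rot: [[0.999, 0.032, 0.002], [0.032, -0.999, 0.001], [0.002, -0.001, -1.0]]
wrist_force: [-0.6, 0.1, 6.8]
gripper_width: 0.0417
gripper_force: 61.8
```

Scaled: 0.0457 m / 0.6 = 0.0762, -0.00325 m / 0.6 = -0.0054.

```bash
echo '{"finger_gap":[0.03,0.03,0.03,0.03,0.03,0.03,0.03,0.03],"sx":[0,0,0,-0.0054,-0.0054,-0.0054,-0.0054,-0.0054],"sy":[0,0,0,0.0762,0.0762,0.0762,0.0762,0.0762],"sz":[-0.05,-0.0667,-0.05,0,0,0,0,0],"drx":[0,0,0,0,0,0,0,0],"dry":[0,0,0,0,0,0,0,0],"drz":[0,0,0,0,0,0,0,0]}' > mv.in && python3 -m pendant mv.in |head -2
echo '{"finger_gap":[0.03,0.03,0.03,0.03,0.03,0.03,0.03,0.03],"sx":[-0.0054,-0.0054,-0.0054,-0.0054,0,0,0,0],"sy":[0.0762,0.0762,0.0762,0.0762,0,0,0,0],"sz":[0,0,0,0,0,0,0.0667,0.0417],"drx":[0,0,0,0,0,0,0,0],"dry":[0,0,0,0,0,0,0,0],"drz":[0,0,0,0,-0.08,-0.0789,0,0]}' > mv.in && python3 -m pendant mv.in | head -2
echo '{"finger_gap":[0.03,0.03],"sx":[0,0],"sy":[0,0],"sz":[0,0],"drx":[0,0],"dry":[0,0],"drz":[0,0]}' > mv.in && python3 -m pendant mv.in | head -2;python3 st.py
```

```text
time: 15.3
tcp_pos: [0.4271, 0.0908, 0.1199]
time: 16.1
tcp_pos: [0.4199, -0.0907, 0.0534]
time: 16.3
tcp_pos: [0.4206, -0.0908, 0.0552]
t 16.30 x -45.68 y 0.05 z 55.24 mm Fx 0.6 Fy -0.4 Fz 0.0 yaw 16.10 [0.03 0.   0.05] w 0.0412
```

Scaled: 0.007 m / 0.6 = 0.0117, 0.006 m / 0.6 = 0.01.

```bash
echo '{"finger_gap":[0.03,0.03,0.03,0.03,0.03],"sx":[0.0117,0.0117,0.01,0.0017,0],"sy":[0.0002,0,0,0,0],"sz":[0.0083,0.0033,0,0,0],"drx":[0,0,0,0,0],"dry":[0,0,0,0,0],"drz":[0,0,0,0,0]}' > mv.in && python3 -m pendant mv.in >/dev/null; python3 st.py
echo '{"finger_gap":[0.03,0.03],"sx":[0.0017,0],"sy":[0,0],"sz":[0,0],"drx":[0,0],"dry":[0,0],"drz":[0,0]}' > mv.in && python3 -m pendant mv.in >/dev/null; python3 st.py
echo '{"finger_gap":[0.03,0.03],"sx":[0.0008,0.0008],"sy":[0,0],"sz":[0,0],"drx":[0,0],"dry":[0,0],"drz":[0,0]}' > mv.in && python3 -m pendant mv.in >/dev/null; python3 st.py
echo '{"finger_gap":[0.03,0.03],"sx":[0.0008,0],"sy":[0,0],"sz":[0,0],"drx":[0,0],"dry":[0,0],"drz":[0,0]}' > mv.in && python3 -m pendant mv.in >/dev/null; python3 st.py
```

```text
t 16.80 x -24.65 y 0.20 z 47.66 mm Fx -0.3 Fy 0.5 Fz -0.8 yaw 16.13 [ 0.04 -0.03  0.01] w 0.0411
t 17.00 x -23.96 y 0.14 z 47.58 mm Fx -0.6 Fy -1.1 Fz -1.2 yaw 16.09 [ 0.01 -0.02 -0.03] w 0.0411
t 17.20 x -22.96 y 0.13 z 47.53 mm Fx 0.2 Fy -0.3 Fz -1.2 yaw 16.09 [ 0.05 -0.03  0.07] w 0.0412
t 17.40 x -22.41 y 0.14 z 47.50 mm Fx -0.0 Fy -0.8 Fz -1.7 yaw 16.10 [ 0.05  0.05 -0.03] w 0.0414
```

```bash
for k in 1; do echo '{"finger_gap":[0.03,0.03],"sx":[0.0008,0],"sy":[0,0],"sz":[0,0],"drx":[0,0],"dry":[0,0],"drz":[0,0]}' > mv.in && python3 -m pendant mv.in >/dev/null; python3 st.py; done
echo '{"finger_gap":[0.03,0.03],"sx":[0.0008,0],"sy":[0,0],"sz":[0,0],"drx":[0,0],"dry":[0,0],"drz":[0,0]}' > mv.in && python3 -m pendant mv.in >/dev/null; python3 st.py
echo '{"finger_gap":[0.03,0.03],"sx":[0.0008,0],"sy":[0,0],"sz":[0,0],"drx":[0,0],"dry":[0,0],"drz":[0,0]}' > mv.in && python3 -m pendant mv.in >/dev/null; python3 st.py
echo '{"finger_gap":[0.03,0.03],"sx":[0.0008,0],"sy":[0,0],"sz":[0,0],"drx":[0,0],"dry":[0,0],"drz":[0,0]}' > mv.in && python3 -m pendant mv.in >/dev/null; python3 st.py
```

```text
t 17.60 x -21.93 y 0.17 z 47.48 mm Fx 0.9 Fy -0.1 Fz -0.5 yaw 16.10 [-0.04  0.01 -0.  ] w 0.0409
t 17.80 x -21.40 y 0.15 z 47.50 mm Fx -0.7 Fy -0.1 Fz -0.2 yaw 16.10 [ 0.01 -0.04 -0.05] w 0.0412
t 18.00 x -20.89 y 0.15 z 47.50 mm Fx -0.3 Fy -0.4 Fz -1.1 yaw 16.10 [-0.01  0.02  0.03] w 0.041
t 18.20 x -20.39 y 0.14 z 47.50 mm Fx 0.1 Fy -0.1 Fz -1.3 yaw 16.10 [ 0.05 -0.03 -0.01] w 0.0413
```

Scaled: 0.0005 m / 0.6 = 0.0008.

```bash
echo '{"finger_gap":[0.03,0.03],"sx":[0.0008,0],"sy":[0,0],"sz":[0,0],"drx":[0,0],"dry":[0,0],"drz":[0,0]}' > mv.in && python3 -m pendant mv.in >/dev/null; python3 st.py
echo '{"finger_gap":[0.03,0.03],"sx":[0.0008,0],"sy":[0,0],"sz":[0,0],"drx":[0,0],"dry":[0,0],"drz":[0,0]}' > mv.in && python3 -m pendant mv.in >/dev/null; python3 st.py
echo '{"finger_gap":[0.03,0.03],"sx":[0.0008,0],"sy":[0,0],"sz":[0,0],"drx":[0,0],"dry":[0,0],"drz":[0,0]}' > mv.in && python3 -m pendant mv.in >/dev/null; python3 st.py
echo '{"finger_gap":[0.03,0.03],"sx":[0.0008,0],"sy":[0,0],"sz":[0,0],"drx":[0,0],"dry":[0,0],"drz":[0,0]}' > mv.in && python3 -m pendant mv.in >/dev/null; python3 st.py
```

```text
t 18.40 x -20.20 y 0.23 z 47.45 mm Fx -2.9 Fy -0.7 Fz 0.1 yaw 16.11 [-0.22  0.42  0.03] w 0.0412
t 18.60 x -20.20 y 0.29 z 47.38 mm Fx -6.8 Fy -0.9 Fz 1.6 yaw 16.12 [-0.49  0.94  0.  ] w 0.0412
t 18.80 x -20.12 y 0.33 z 47.39 mm Fx -10.4 Fy -1.2 Fz 4.3 yaw 16.13 [-0.67  1.4  -0.  ] w 0.0412
t 19.00 x -19.85 y 0.43 z 47.40 mm Fx -11.9 Fy -1.2 Fz 6.8 yaw 16.13 [-0.74  1.7  -0.02] w 0.0409
```

Scaled: 0.002 m / 0.6 = 0.0033, -0.0004 m / 0.6 = -0.0007.

```bash
echo '{"finger_gap":[0.03,0.03,0.03,0.03,0.03,0.03,0.03,0.03],"sx":[0.0017,0.0025,0.0033,0.0033,0.0033,0.0033,0.0033,0.0033],"sy":[0.0003,0.0003,0,0,0,0,0,0],"sz":[-0.0007,-0.0007,0,0,0,0,0,0],"drx":[0,0,0,0,0,0,0,0],"dry":[0,0,0,0,0,0,0,0],"drz":[0,0,0,0,0,0,0,0]}' > mv.in && python3 -m pendant mv.in >/dev/null; python3 st.py
echo '{"finger_gap":[0.03,0.03,0.03,0.03,0.03,0.03,0.03,0.03],"sx":[0.0033,0.0033,0.0033,0.0033,0.0033,0.0033,0.0033,0.0033],"sy":[0,0,0,0,0,0,0,0],"sz":[0,0,0,0,0,0,0,0],"drx":[0,0,0,0,0,0,0,0],"dry":[0,0,0,0,0,0,0,0],"drz":[0,0,0,0,0,0,0,0]}' > mv.in && python3 -m pendant mv.in >/dev/null; python3 st.py
```

```text
t 19.80 x -5.44 y 0.43 z 47.63 mm Fx -8.6 Fy -0.6 Fz -1.4 yaw 16.12 [-0.54  1.4   0.04] w 0.0412
t 20.60 x 10.42 y 0.44 z 47.55 mm Fx -9.7 Fy -1.1 Fz 0.3 yaw 16.12 [-0.59  1.5  -0.01] w 0.041
```

Scaled: 0.0015 m / 0.6 = 0.0025, 0.001 m / 0.6 = 0.0017.

```bash
echo '{"finger_gap":[0.03,0.03,0.03,0.03,0.03,0.03],"sx":[0.0025,0.0025,0.0025,0.0025,0.0025,0.0017],"sy":[0.0003,0.0003,0.0002,0,0,0],"sz":[0,0,0,0,0,0],"drx":[0,0,0,0,0,0],"dry":[0,0,0,0,0,0],"drz":[0,0,0,0,0,0]}' > mv.in && python3 -m pendant mv.in >/dev/null; python3 st.py
echo '{"finger_gap":[0.03,0.03],"sx":[0.0017,0.0017],"sy":[0,0],"sz":[0,0],"drx":[0,0],"dry":[0,0],"drz":[0,0]}' > mv.in && python3 -m pendant mv.in >/dev/null; python3 st.py
```

```text
t 21.20 x 18.76 y 0.15 z 47.51 mm Fx -9.6 Fy 0.8 Fz 0.9 yaw 16.14 [-0.41  1.61  0.06] w 0.0407
t 21.40 x 20.69 y 0.14 z 47.51 mm Fx -10.3 Fy 0.8 Fz -0.2 yaw 16.14 [-0.4   1.59  0.07] w 0.0413
```

Scaled: 0.0008 m / 0.6 = 0.0013, 0.0004 m / 0.6 = 0.0007.

```bash
echo '{"finger_gap":[0.03,0.03],"sx":[0.0013,0.0007],"sy":[0,0],"sz":[0,0],"drx":[0,0],"dry":[0,0],"drz":[0,0]}' > mv.in && python3 -m pendant mv.in >/dev/null; python3 st.py
echo '{"finger_gap":[0.03,0.03],"sx":[0.0007,0],"sy":[0,0],"sz":[0,0],"drx":[0,0],"dry":[0,0],"drz":[0,0]}' > mv.in && python3 -m pendant mv.in >/dev/null; python3 st.py
```

```text
t 21.60 x 21.90 y 0.16 z 47.50 mm Fx -10.2 Fy 1.1 Fz 0.7 yaw 16.14 [-0.39  1.6   0.1 ] w 0.0411
t 21.80 x 22.34 y 0.17 z 47.50 mm Fx -9.2 Fy 0.1 Fz 1.4 yaw 16.14 [-0.41  1.51  0.08] w 0.0408
```

Scaled: 0.0004 m / 0.6 = 0.0007.

```bash
echo '{"finger_gap":[0.03,0.03],"sx":[0.0007,0],"sy":[0,0],"sz":[0,0],"drx":[0,0],"dry":[0,0],"drz":[0,0]}' > mv.in && python3 -m pendant mv.in >/dev/null; python3 st.py
echo '{"finger_gap":[0.03,0.03],"sx":[0,0],"sy":[0,0],"sz":[0.0017,0.0017],"drx":[0,0],"dry":[0,0],"drz":[0,0]}' > mv.in && python3 -m pendant mv.in >/dev/null; python3 st.py
echo '{"finger_gap":[0.03,0.03],"sx":[0,0],"sy":[0,0],"sz":[0.0013,0.0008],"drx":[0,0],"dry":[0,0],"drz":[0,0]}' > mv.in && python3 -m pendant mv.in >/dev/null; python3 st.py
```

```text
t 22.00 x 22.72 y 0.13 z 47.51 mm Fx -9.0 Fy 0.7 Fz 0.8 yaw 16.14 [-0.38  1.51  0.13] w 0.0413
t 22.20 x 22.72 y -0.07 z 46.12 mm Fx -13.7 Fy 0.4 Fz 9.1 yaw 16.14 [-0.41  2.05  0.18] w 0.0411
t 22.40 x 22.71 y -0.15 z 44.87 mm Fx -14.3 Fy -0.3 Fz 9.6 yaw 16.15 [-0.44  2.04  0.12] w 0.0409
```

Scaled: 0.0005 m / 0.6 = 0.0008, -0.0003 m / 0.6 = -0.0005.

```bash
echo '{"finger_gap":[0.03,0.03],"sx":[-0.0005,0],"sy":[0,0],"sz":[0.0008,0.0008],"drx":[0,0],"dry":[0,0],"drz":[0,0]}' > mv.in && python3 -m pendant mv.in >/dev/null; python3 st.py
echo '{"finger_gap":[0.03,0.03],"sx":[0,0],"sy":[0,0],"sz":[0.0013,0.0013],"drx":[0,0],"dry":[0,0],"drz":[0,0]}' > mv.in && python3 -m pendant mv.in >/dev/null; python3 st.py
```

```text
t 22.60 x 22.68 y -0.26 z 43.89 mm Fx -10.7 Fy 0.5 Fz 6.9 yaw 16.14 [-0.4   1.76  0.1 ] w 0.0414
t 22.80 x 22.67 y -0.28 z 42.30 mm Fx -12.1 Fy 1.3 Fz 8.0 yaw 16.14 [-0.42  1.71  0.13] w 0.0409
```

Scaled: 0.001 m / 0.6 = 0.0017.

```bash
echo '{"finger_gap":[0.03,0.03,0.03],"sx":[0,0,0],"sy":[0,0,0],"sz":[0.0017,0.0017,0.0017],"drx":[0,0,0],"dry":[0,0,0],"drz":[0,0,0]}' > mv.in && python3 -m pendant mv.in >/dev/null; python3 st.py
echo '{"finger_gap":[0.03,0.03,0.03,0.03],"sx":[0,0,0,0],"sy":[0,0,0,0],"sz":[0.0025,0.0025,0.0025,0.0025],"drx":[0,0,0,0],"dry":[0,0,0,0],"drz":[0,0,0,0]}' > mv.in && python3 -m pendant mv.in >/dev/null; python3 st.py
```

```text
t 23.10 x 22.66 y -0.29 z 39.28 mm Fx -12.0 Fy 0.1 Fz 7.9 yaw 16.14 [-0.51  1.73  0.05] w 0.0413
t 23.50 x 22.64 y -0.25 z 33.24 mm Fx -12.0 Fy -0.5 Fz 7.7 yaw 16.14 [-0.39  1.71  0.13] w 0.0411
```

Scaled: 0.0015 m / 0.6 = 0.0025, 0.001 m / 0.6 = 0.0017.

```bash
echo '{"finger_gap":[0.03,0.03,0.03,0.03],"sx":[0,0,0,0],"sy":[0,0,0,0],"sz":[0.0025,0.0025,0.0017,0.0017],"drx":[0,0,0,0],"dry":[0,0,0,0],"drz":[0,0,0,0]}' > mv.in && python3 -m pendant mv.in >/dev/null; python3 st.py
echo '{"finger_gap":[0.03,0.03],"sx":[0,0],"sy":[0,0],"sz":[0.0012,0.0008],"drx":[0,0],"dry":[0,0],"drz":[0,0]}' > mv.in && python3 -m pendant mv.in >/dev/null; python3 st.py
echo '{"finger_gap":[0.03,0.03],"sx":[0,0],"sy":[0,0],"sz":[0.0008,0],"drx":[0,0],"dry":[0,0],"drz":[0,0]}' > mv.in && python3 -m pendant mv.in >/dev/null; python3 st.py
```

```text
t 23.90 x 22.63 y -0.23 z 28.21 mm Fx -12.6 Fy 0.1 Fz 7.1 yaw 16.14 [-0.38  1.67  0.14] w 0.0411
t 24.10 x 22.62 y -0.25 z 27.02 mm Fx -12.5 Fy 0.4 Fz 7.1 yaw 16.14 [-0.44  1.62  0.11] w 0.0411
t 24.30 x 22.63 y -0.22 z 26.72 mm Fx -13.2 Fy 0.7 Fz 8.8 yaw 16.14 [-0.37  1.75  0.09] w 0.0411
```

Scaled: -0.0003 m / 0.6 = -0.0005.

```bash
echo '{"finger_gap":[0.03,0.03],"sx":[-0.0005,-0.0005],"sy":[0,0],"sz":[0.0005,0],"drx":[0,0],"dry":[0,0],"drz":[0,0]}' > mv.in && python3 -m pendant mv.in >/dev/null; python3 st.py
echo '{"finger_gap":[0.03,0.03],"sx":[-0.0007,-0.0007],"sy":[0,0],"sz":[-0.0005,0],"drx":[0,0],"dry":[0,0],"drz":[0,0]}' > mv.in && python3 -m pendant mv.in >/dev/null; python3 st.py
echo '{"finger_gap":[0.03,0.03],"sx":[-0.0007,0],"sy":[0,0],"sz":[0,0],"drx":[0,0],"dry":[0,0],"drz":[0,0]}' > mv.in && python3 -m pendant mv.in >/dev/null; python3 st.py
```

```text
t 24.50 x 22.63 y -0.23 z 26.71 mm Fx -8.2 Fy 1.7 Fz 9.2 yaw 16.12 [0.11 1.25 0.07] w 0.041
t 24.70 x 22.47 y -0.34 z 26.69 mm Fx -3.3 Fy 2.0 Fz 3.5 yaw 16.11 [0.22 0.53 0.1 ] w 0.041
t 24.90 x 22.28 y -0.48 z 26.70 mm Fx -4.4 Fy 2.8 Fz 5.0 yaw 16.11 [0.32 0.71 0.15] w 0.0409
```

Scaled: -0.0004 m / 0.6 = -0.0007.

```bash
echo '{"finger_gap":[0.03,0.03],"sx":[-0.0007,0],"sy":[0,0],"sz":[0,0],"drx":[0,0],"dry":[0,0],"drz":[0,0]}' > mv.in && python3 -m pendant mv.in >/dev/null; python3 st.py
echo '{"finger_gap":[0.03,0.03],"sx":[-0.0007,0],"sy":[0,0],"sz":[0,0],"drx":[0,0],"dry":[0,0],"drz":[0,0]}' > mv.in && python3 -m pendant mv.in >/dev/null; python3 st.py
echo '{"finger_gap":[0.065,0.065,0.065,0.065],"sx":[0,0,0,0],"sy":[0,0,0,0],"sz":[0,0,0,0],"drx":[0,0,0,0],"dry":[0,0,0,0],"drz":[0,0,0,0]}' > mv.in && python3 -m pendant mv.in >/dev/null; python3 st.py
```

```text
t 25.10 x 22.01 y -0.63 z 26.69 mm Fx -3.8 Fy 3.0 Fz 4.2 yaw 16.10 [0.34 0.65 0.1 ] w 0.0412
t 25.30 x 21.77 y -0.70 z 26.67 mm Fx -1.9 Fy 1.9 Fz 1.9 yaw 16.10 [0.41 0.39 0.06] w 0.0414
t 25.70 x 21.83 y -0.91 z 26.74 mm Fx 0.6 Fy -0.5 Fz 0.5 yaw 16.10 [ 0.02  0.04 -0.  ] w 0.0648
```

Released. Now lift away and check.

Scaled: -0.05 m / 0.6 = -0.0833, -0.045 m / 0.6 = -0.075.

```bash
echo '{"finger_gap":[0.065,0.065,0.065,0.065,0.065,0.065,0.065,0.065],"sx":[0,0,0,0,-0.0333,-0.0333,-0.0333,-0.0333],"sy":[0,0,0,0,-0.075,-0.075,-0.075,-0.075],"sz":[-0.0333,-0.05,-0.0833,-0.05,0,0,0,0],"drx":[0,0,0,0,0,0,0,0],"dry":[0,0,0,0,0,0,0,0],"drz":[0,0,0,0,0,0,0,0]}' > mv.in && python3 -m pendant mv.in | head -2
echo '{"finger_gap":[0.065,0.065,0.065],"sx":[-0.0167,0,0],"sy":[-0.075,-0.075,0],"sz":[0,0,0],"drx":[0,0,0],"dry":[0,0,0],"drz":[0,0,0]}' > mv.in && python3 -m pendant mv.in | head -2
python3 - <<'E'
from h import *
I={}
for n in("top","side"):
    im,d=grab_frame(n);I[n]=im;q=cloud(n,d)
    if n=="top":
        h=cv2.cvtColor(im,cv2.COLOR_BGR2HSV);w=((h[...,1]<70)&(h[...,2]>110)&(abs(q[...,2]-.068)<.008)).astype(np.uint8)
        k,l,st,ce=cv2.connectedComponentsWithStats(w);a=np.array([.9608,.2773]);y=np.array([-.2773,.9608])
        for i in range(1,k):
            P=ray(n,ce[i],.07)[:2]-[.4645,-.0782]
            if 60<st[i,4]<300 and abs(P@y)<.03: print(ce[i].round(1),"tray x %.1f y %.1f"%(P@a*1e3,P@y*1e3),"z",np.median(q[l==i][:,2]).round(4))
cv2.imwrite("pics/c5.png",np.hstack([cv2.resize(I["top"][100:240,230:370],(400,400),interpolation=cv2.INTER_CUBIC),cv2.resize(I["side"][150:250,215:335],(400,400),interpolation=cv2.INTER_CUBIC)]))
E
```

```text
time: 26.5
tcp_pos: [0.3574, 0.0789, 0.1567]
time: 26.8
tcp_pos: [0.3222, 0.1652, 0.1569]
[255.3  38.7] tray x 472.1 y 13.9 z 0.0703
[255.1  57.3] tray x 423.9 y 27.8 z 0.0704
[290.1 140.2] tray x 188.7 y 1.3 z 0.0701
[294.8 155.8] tray x 146.8 y 1.0 z 0.0703
[299.4 171.5] tray x 104.6 y 1.0 z 0.0699
[304.1 187.1] tray x 63.1 y 0.8 z 0.0702
[308.8 202.8] tray x 21.4 y 0.6 z 0.07
```

View pics/c5.png

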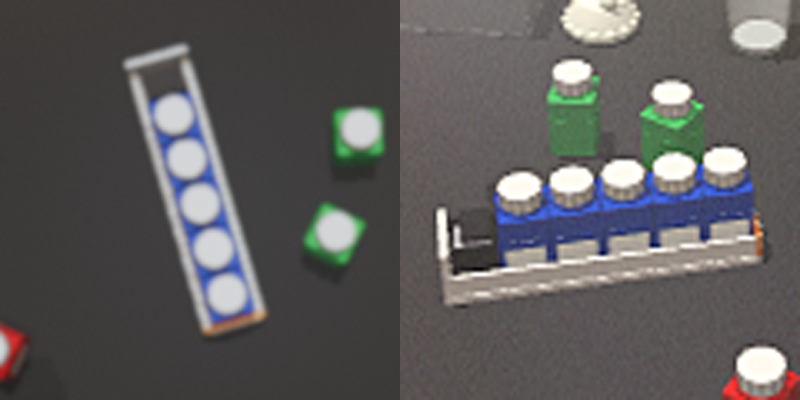

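All five pots stand level in line behind the lip: caps at tray x = 21, 63, 105, 147 and 189 mm, all at z = 70 mm, with the robot clear. Handing in.

```bash
python3 -c "
from rig import *
print(hand_in())"
```

```text
the job is handed in; nothing more can be done
None
```

Both loose blue pots are loaded behind the lip and all five stand flat in the tray by the final camera check; I handed the job in at about 27 s, and no verdict was printed.

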